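# Stack a tube lantern on its assembly post

### The arm

A 7-joint arm with a two-finger parallel gripper is mounted at the origin on the work surface. World frame = base frame: x ahead of the robot, y to its left, z up, the work surface at z = 0. Lengths are in m, angles in rad, forces in N, time in s.
With the tool pointing down it reaches from about 0.425 to 0.875 m from the base axis. Payload 4.7 kg.
Tool frame: the origin (TCP) lies on the centre line of the jaws, within the pads' length; the fingertips stand ahead of it and the grasp point (between the pads) lies 2 mm behind it (nose_length is the z of the fingertips in the tool frame, in m); z points along the fingers, y is the line along which they close (so a half turn about z gives the same grasp; the last joint's range is limited). The gripper opens to 87 mm and grips with 3 to 60 N. Pads are 19 mm wide; open, the fingers measure 117 mm over their backs; the gripper's body (75 mm by 190 mm) begins 51 mm behind the grasp point.
Start: joints at [1.291, 0.321, -0.07, 1.45, 0.023, 1.371, -0.057], TCP at [0.188, -0.622, 0.24] pointing down, gripper open.
Joint ranges: [-2.86, 2.86], [-0.3, 2.09], [-1.38, 1.24], [0.06, 2.45], [-1.56, 4.7], [0.09, 2.05], [-2.69, 2.69]. Speed limits (rad/s): [2.57, 2.57, 3.14, 3.14, 3.14, 3.14, 3.14].

### API

Orientations are given as a rotation vector (axis times angle).
In Python, from bench import * gives the robot as it stands.
- The arm moves only by the tool send_rows, never from a script. Its arguments are lists of equal length, an entry for each row: "xyz": the shift along the tool's x, y, z in mm, a list of three; "dr": the turn, a rotation vector about the tool's x, y, z in rad, a list of three. A call has exactly 10 rows; each row is the pose to reach, as a shift and turn from the pose commanded when the call began, along the tool's axes at that moment; what a row does not reach only later rows make up. A row lasts 1/12 s, in which the tool goes at most 41.7 mm and 7.16 degrees, less where a joint would pass 70% of its speed; a pose out of reach is approached as far as the arm can. A call with a gripper value outside its range is refused whole. "jaw" is the finger opening in mm, from 0 to 87, set as the call begins (left out, the last holds). The fingers move at their own pace and stop on an object; "grip_force" is the grip in N (left out, the last holds). Time passes only in rows, so rows that repeat a pose let the fingers close, or fill a call up. It gives the time, the measured TCP pose, the force, the opening and the grip force at its end, in the units of the state.
- get_state(): the state, without advancing time (a new reading comes with each control period).
- get_image(name): name is "scene" or "top" or "wrist"; returns the picture (384x512x3 uint8, red, green, blue); there is no depth.
- calibration(name): a dict with "vfov" (degrees; the focal length in pixels is half the picture's height over the tangent of half this angle, whatever the lens; pixels are square), "cx", "cy" (the principal point, pixels), "rvec" (rotation vector, rad) and "tvec" (3), from world to camera coordinates, as OpenCV has them; the wrist camera has in their place "hand_eye" (4x4, takes a point from camera to tool coordinates, whose origin is the TCP and whose axes are the flange's). Camera axes: x right, y down, z forward; pixel columns grow to the right and rows downward; lengths in m; the calibration is good to about 2 mm. The wrist camera is an equidistant fisheye: a pixel r from the principal point sees the ray r / f radians off the axis. A picture is of the moment at which its call begins: read the wrist's pose just before it. calibration takes no time and is no camera call.
- close_job(): hands the job in; it is judged then, once.
The state is a dict: "time": time; "joint_positions": joint angles; "qd": joint speeds; "joint_torque": joint torques, N m; "position": TCP position; "tool_rot": TCP orientation; "ft_force": force on the tool from outside, world axes, zero at the start; "torque": the same for the moment, N m; "grip_width": opening from 0.0 (shut) to 1.0 (fully open); "grip_force": force on a finger pad.
Only numpy, scipy, OpenCV 4.12 (cv2) and the standard library are available. Lean on these libraries where they do the work, as an engineer would, in place of code of your own. Each camera call takes 0.05 s, during which the arm holds its last target. There are 200 camera calls.

### The job

Assemble the paper-tube lantern on the post of the plywood stand: first thread the wooden foot ring (the one with the big hole) over the post so that it lies flat on the plywood, then lower the short wide cardboard tube over the same post so that it stands upright and centred on the ring. Leave both standing there on their own.

Things in the scene. Friction and masses are not known exactly. Their poses are not given: they have to be found in the camera images.
- stand: The assembly stand, fixed: a square plywood plate 110 x 110 mm, 12 mm thick, with an upright round wooden post at its centre, 12 mm in diameter, rising 50 mm above the plate (top 62 mm above the table), tip slightly tapered. Origin: centre of the plate's underside, on the table, straight below the post; z up along the post.
- foot_ring: The lantern's foot: a loose flat ring of light wood, outer diameter 60 mm, round through hole of 32 mm diameter, 16 mm thick, 20 to 45 g, lying flat on the table. A solid wooden disc of the same size without a hole also lies about and is not wanted. Origin: centre of its underside, on the hole's axis; z up along the axis.
- short_tube: The main part of the lantern: a loose plain brown cardboard tube standing on end, open at both ends, outer diameter 50 mm, inner 42 mm, 80 mm high, 20 to 45 g. Not the 150 mm high tube nor the 32 mm wide one. Origin: centre of its lower end; z up along its axis. Other loose things (up to 150 mm high) are at least 100 mm centre to centre from tube and ring.
Mind the look-alikes: they are no part of the job. Of the things that look like the stand, the middle-sized one is meant.

How it is judged:
By the outcome, as a careful person would: the job done as asked, in the order asked, and still so for the second after the job is handed in, with the robot touching nothing.
It also fails if it takes over 53 s, if anything falls off the work surface, if the arm or the gripper's body presses on something with over 40 N, if the wrist force passes 120 N, or if a joint passes its speed limit or range.

## Working session

There is one attempt and no reset: what is moved stays moved. The work goes in short steps, Python scripts to look and compute and a tool call to move; the robot and the scene stay as the last step left them, time stands still between calls to the robot, and variables do not carry over. Pictures are saved under pics/ and viewed, at most 10 in all, crops included, and the job is handed in when it is done.

Besides the shell and the picture viewer there is one more tool, called after ">>>" by a JSON object that holds its "api" and its "payload", one argument or row to a line. send_rows: Moves the arm, as the interface text tells. Its arguments: {"type":"object","properties":{"xyz":{"type":"array"},"dr":{"type":"array"},"jaw":{"type":"number"},"grip_force":{"type":"number"}},"required":["xyz","dr"]}

```bash
mkdir -p pics
cat > h.py <<'E'
from bench import *
import numpy as np, cv2
from scipy.spatial.transform import Rotation as R
def save(n,f):
    im=get_image(n); cv2.imwrite('pics/'+f,im[:,:,::-1]); return im
def ray(n,u,v,st=None):
    c=calibration(n); f=192/np.tan(np.radians(c['vfov'])/2)
    x,y=(u-c['cx']),(v-c['cy'])
    if n=='wrist':
        r=np.hypot(x,y)+1e-9; t=r/f; d=np.array([np.sin(t)*x/r,np.sin(t)*y/r,np.cos(t)])
        H=np.array(c['hand_eye']); Rt=R.from_rotvec(st['tool_rot']).as_matrix()
        return Rt@H[:3,3]+np.array(st['position']), Rt@H[:3,:3]@d
    M=R.from_rotvec(np.ravel(c['rvec'])).as_matrix(); t=np.ravel(c['tvec'])
    return -M.T@t, M.T@np.array([x/f,y/f,1])
def onz(n,u,v,z,st=None):
    o,d=ray(n,u,v,st); return o+d*(z-o[2])/d[2]
def proj(n,p):
    c=calibration(n); f=192/np.tan(np.radians(c['vfov'])/2)
    M=R.from_rotvec(np.ravel(c['rvec'])).as_matrix(); q=M@np.array(p)+np.ravel(c['tvec'])
    return f*q[0]/q[2]+c['cx'], f*q[1]/q[2]+c['cy']
def totool(p,st):
    return R.from_rotvec(st['tool_rot']).as_matrix().T@(np.array(p)-st['position'])*1000
E
python3 - <<'E'
from h import *
s=get_state();print(s)
a=save('top','top0.png');b=save('scene','sc0.png');save('wrist','w0.png')
for n in('top','scene'):print(calibration(n), ray(n,256,192))
print(calibration('wrist'))
import bench;print([x for x in dir(bench) if x[0]!='_'])
try: print(nose_length)
except Exception as e: print(e)
E
```

```text
{'time': 0.0, 'joint_positions': array([ 1.29108657,  0.32183825, -0.07011355,  1.45169545,  0.02264057,
        1.37077527, -0.05692614]), 'qd': array([ 0.00065572, -0.00105689, -0.00026471, -0.00073548, -0.00063433,
       -0.00059628,  0.00094763]), 'joint_torque': array([-7.61250885e-04, -4.91287100e+01, -4.04512407e-01, -3.12527382e+01,
       -6.38915668e-02,  4.36248269e-02,  1.86473567e-04]), 'position': array([ 0.18804635, -0.62165738,  0.23844154]), 'tool_rot': array([-3.10588031e+00, -4.59643822e-01,  6.42191487e-04]), 'ft_force': array([-0.1552681 ,  0.51694797, -0.0614221 ]), 'torque': array([ 0.02372124,  0.01142354, -0.01385422]), 'grip_force': 0.0, 'grip_width': 1.002328322698794}
{'vfov': 54.09890664268287, 'cx': 253.0040954478685, 'cy': 195.6717065984023, 'rvec': array([ 2.15669126, -2.2110365 ,  0.0723844 ]), 'tvec': array([5.69962753e-04, 4.45809296e-01, 8.98300868e-01])} (array([ 0.3817824 , -0.01309089,  0.92723327]), array([ 0.07946528, -0.00539834, -0.99690268]))
{'vfov': 52.67238370049489, 'cx': 252.2680603609973, 'cy': 191.01163762799726, 'rvec': array([ 2.15581628,  1.48875789, -0.46485367]), 'tvec': array([-0.16868301, -0.33882721,  1.2486666 ])} (array([ 0.97828585, -0.17998922,  0.84438546]), array([-0.52043157,  0.19851831, -0.8305664 ]))
{'vfov': 65.70646984690485, 'cx': 256.0316105830432, 'cy': 195.39771204788448, 'hand_eye': array([[-7.12517427e-04, -9.69681759e-01, -2.44370169e-01,
         6.67471211e-02],
       [ 9.99999464e-01, -5.07367379e-04, -9.02451202e-04,
        -6.05570144e-04],
       [ 7.51105017e-04, -2.44370681e-01,  9.69681600e-01,
        -1.45740672e-01],
       [ 0.00000000e+00,  0.00000000e+00,  0.00000000e+00,
         1.00000000e+00]])}
['MotionError', 'calibration', 'close_job', 'get_image', 'get_state', 'nose_length']
0.017
```

View pics/top0.png

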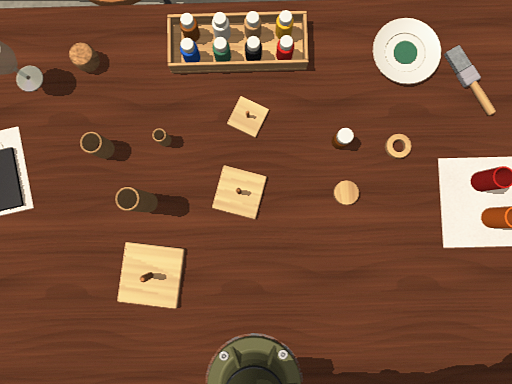

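View pics/sc0.png

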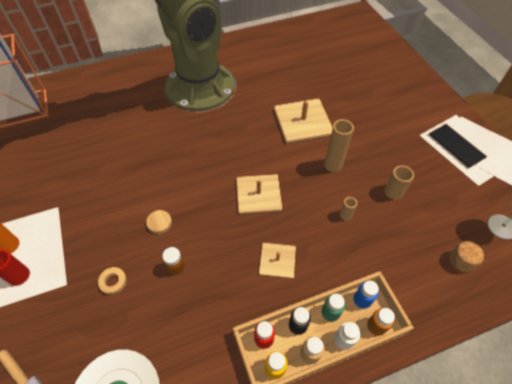

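The top view shows the ring at about (399,146), the solid disc at (346,192), the middle-sized stand at (240,192) and the short tube's rim at (92,142). The tall tube is at (128,199) and the narrow one at (160,135). The scene view agrees: ring (112,280), stand (259,193), short tube (400,180).

Run:
```python
from h import *
a=cv2.imread('pics/top0.png'); b=cv2.imread('pics/sc0.png')
def mask(im,x0,y0,x1,y1,lo,hi):
    m=np.zeros(im.shape[:2],np.uint8); h=cv2.cvtColor(im,cv2.COLOR_BGR2HSV)
    m[y0:y1,x0:x1]=cv2.inRange(h,lo,hi)[y0:y1,x0:x1]; return m
def big(m):
    c,_=cv2.findContours(m,cv2.RETR_EXTERNAL,cv2.CHAIN_APPROX_NONE); return max(c,key=cv2.contourArea)
for n,im,box in(('top',a,(375,125,425,170)),('scene',b,(85,255,140,305))):
    c=big(mask(im,*box,(8,60,140),(30,200,255)));P=np.array([onz(n,*p[0],.016)[:2] for p in c],np.float32)
    print('ring',n,cv2.minEnclosingCircle(P))
for n,im,box in(('top',a,(205,158,275,225)),('scene',b,(228,168,292,220))):
    c=big(mask(im,*box,(10,40,120),(35,200,255)));P=np.array([onz(n,*p[0],.012)[:2] for p in c],np.float32)
    r=cv2.minAreaRect(P);print('stand',n,r)
# crops, enlarged, for tube and post
A=cv2.resize(a[120:180,70:130],None,fx=6,fy=6,interpolation=2);B=cv2.resize(b[155:215,370:430],None,fx=6,fy=6,interpolation=2)
C=cv2.resize(a[165:225,210:270],None,fx=4,fy=4,interpolation=2);D=cv2.resize(b[165:225,230:290],None,fx=4,fy=4,interpolation=2)
T=np.hstack([A,B]);U=np.hstack([C,D]);U=cv2.copyMakeBorder(U,0,0,0,T.shape[1]-U.shape[1],0)
cv2.imwrite('pics/crop.png',cv2.resize(np.vstack([T,U]),None,fx=1,fy=1))
```

```text
ring top ((0.559599757194519, -0.36823415756225586), 0.031994666904211044)
ring scene ((0.5644009113311768, -0.3677487373352051), 0.033476803451776505)
stand top ((0.4551248252391815, 0.02475561946630478), (0.11096161603927612, 0.11377152055501938), 73.60653686523438)
stand scene ((0.4533316195011139, 0.03328967094421387), (0.1696736067533493, 0.13992524147033691), 71.40596008300781)
```

View pics/crop.png

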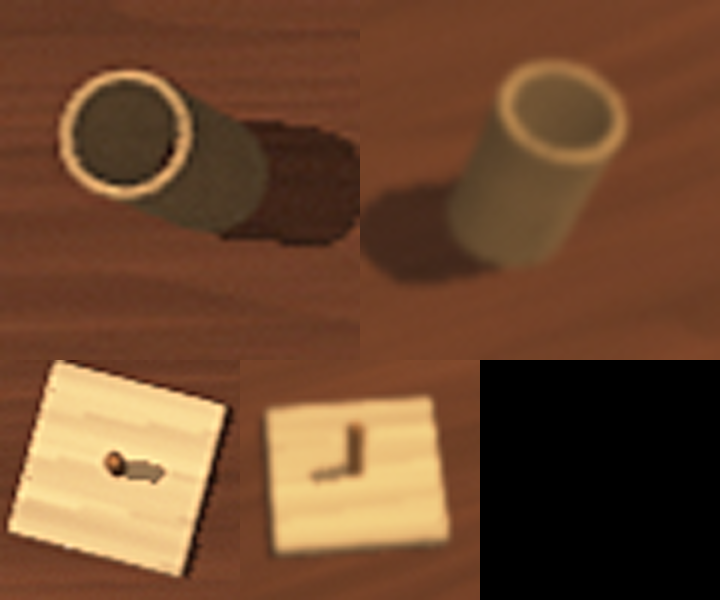

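The crop shows the tube rim centred at top (91,142.3) and scene (403.8,173.7). The post tip is at top (239,190.5) and scene (259,181).

Run:
```python
from h import *
def p2(n,u,v,z):print(n,u,v,onz(n,u,v,z).round(4))
p2('top',91,142.3,.08);p2('scene',403.8,173.7,.08)
print('rimR',np.linalg.norm(onz('top',80.3,142.3,.08)-onz('top',101.8,142.3,.08)))
p2('top',239.2,190.8,.062);p2('scene',259,181.5,.062)
s=get_state()
for p in([.561,-.368,.2],[.455,.025,.2]):print(totool(p,s).round(1))
print(R.from_rotvec(s['tool_rot']).as_matrix().round(3), s['position'])
```

```text
top 91 142.3 [0.5727 0.3565 0.08  ]
scene 403.8 173.7 [0.5779 0.3589 0.08  ]
rimR 0.04924530811154015
top 239.2 190.8 [0.4545 0.0209 0.062 ]
scene 259 181.5 [0.4615 0.0251 0.062 ]
[ 430.5 -134.9   38.9]
[ 442.8 -541.7   39.5]
[[ 0.957  0.29  -0.001]
 [ 0.29  -0.957  0.001]
 [-0.    -0.001 -1.   ]] [ 0.18805363 -0.62179686  0.23870588]
```

View pics/w0.png

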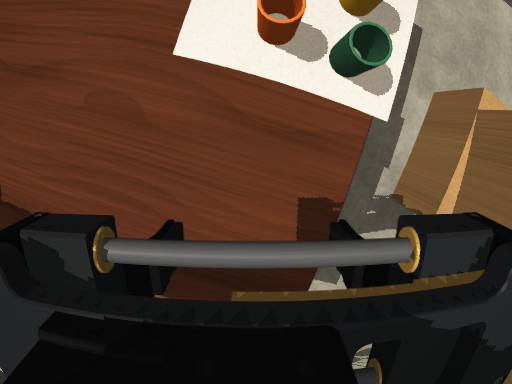

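The wrist view shows the gripper bar over the TCP (rows 235–265), with clear ground above it. I'll go above the ring with tool y along world x, so the gripper body stays clear of the bottle.

>>> {"api": "send_rows", "payload": {
  "xyz": [
    [36,-11,7],
    [72,-22,15],
    [108,-34,22],
    [144,-45,30],
    [180,-56,37],
    [216,-67,44],
    [252,-79,52],
    [287,-90,59],
    [323,-101,67],
    [359,-112,74]
  ],
  "dr": [
    [0,0,-0.11],
    [0,0,-0.22],
    [0,0,-0.33],
    [0,0,-0.44],
    [0,0,-0.55],
    [0,0,-0.66],
    [0,0,-0.77],
    [0,0,-0.88],
    [0,0,-0.99],
    [0,0,-1.1]
  ],
  "jaw": 87,
  "grip_force": 12
}}

```text
time: 0.98
position: [0.5004, -0.4098, 0.1649]
tool_rot: [-2.404, -2.022, 0.001]
ft_force: [0.8, -0.3, 0.5]
grip_width: 0.997
grip_force: 0.0
```

Run:
```python
from h import *
s=get_state();Rc=R.from_rotvec(s['tool_rot']);Rt=R.from_matrix([[0,1,0],[1,0,0],[0,0,-1]])
print(s['position'],totool([.561,-.368,.15],s).round(1),(Rc.inv()*Rt).as_rotvec().round(4),s['joint_positions'])
```

```text
[ 0.50036915 -0.40976562  0.16491085] [51.5 52.6 14.9] [-0.0005 -0.     -0.1718] [ 0.95364377  0.38509597 -0.3937229   1.54342012  0.15297818  1.24404992
  0.36480262]
```

>>> {"api": "send_rows", "payload": {
  "xyz": [
    [13,13,4],
    [26,26,8],
    [39,39,12],
    [51,52,15],
    [51,52,15],
    [51,52,15],
    [51,52,15],
    [51,52,15],
    [51,52,15],
    [51,52,15]
  ],
  "dr": [
    [0,0,-0.06],
    [0,0,-0.12],
    [0,0,-0.172],
    [0,0,-0.172],
    [0,0,-0.172],
    [0,0,-0.172],
    [0,0,-0.172],
    [0,0,-0.172],
    [0,0,-0.172],
    [0,0,-0.172]
  ]
}}

```text
time: 1.82
position: [0.5587, -0.3711, 0.1509]
tool_rot: [2.229, 2.214, -0.001]
ft_force: [0.2, 0.5, -0.4]
grip_width: 1.001
grip_force: 0.0
```

```bash
cat >> h.py <<'E'
def big(m):
    c,_=cv2.findContours(m,cv2.RETR_EXTERNAL,cv2.CHAIN_APPROX_NONE); return max(c,key=cv2.contourArea)
def light(im):
    return cv2.inRange(cv2.cvtColor(im,cv2.COLOR_RGB2HSV),(8,50,140),(32,200,255))
E
python3 - <<'E'
from h import *
s=get_state();im=save('wrist','w1.png');Rc=R.from_rotvec(s['tool_rot']);Rt=R.from_matrix([[0,1,0],[1,0,0],[0,0,-1]])
m=light(im);m[232:]=0
P=np.array([onz('wrist',*p[0],.016,s)[:2] for p in big(m)],np.float32)
print(s['position'],(Rc.inv()*Rt).as_rotvec().round(4),cv2.minEnclosingCircle(P))
c=cv2.minEnclosingCircle(P)[0];print(totool([*c,.0195],s).round(1))
E
```

```text
[ 0.55872267 -0.37112652  0.1508539 ] [-0.0001  0.0008 -0.0068] ((0.40309303998947144, -0.28082454204559326), 0.12026454508304596)
[  89.3 -156.2  131.3]
```

View pics/w1.png

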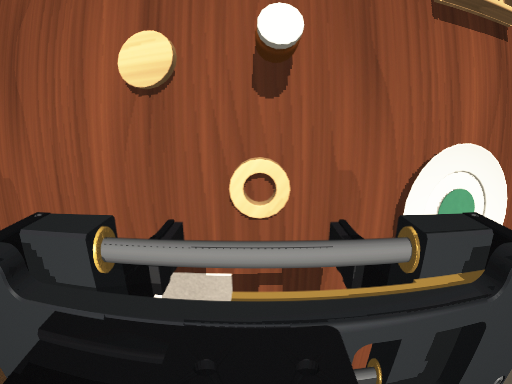

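The ring is at (260,188) and fully visible; the disc (146,60) merely outweighed it in the mask.

Run:
```python
from h import *
im=cv2.imread('pics/w1.png')[:,:,::-1].copy();s=get_state()
m=light(im);k=np.zeros_like(m);k[145:228,215:305]=m[145:228,215:305]
P=np.array([onz('wrist',*p[0],.016,s)[:2] for p in big(k)],np.float32)
c,r=cv2.minEnclosingCircle(P);print(c,r,totool([*c,.0195],s).round(1))
```

```text
(0.5635734796524048, -0.3604733943939209) 0.03729831054806709 [ 10.5   4.5 131.4]
```

Run:
```python
from h import *
s=get_state()
for p in((229,188),(290,188),(260,157),(260,219),(260,188)):print(onz('wrist',*p,.016,s).round(4),totool(onz('wrist',*p,.016,s),s).round(1))
```

```text
[ 0.5328 -0.3668  0.016 ] [  4.  -26.2 134.9]
[ 0.592  -0.3672  0.016 ] [  4.   33.1 134.9]
[ 0.563  -0.3369  0.016 ] [ 34.1   3.8 134.8]
[ 0.5628 -0.3987  0.016 ] [-27.7   4.  134.9]
[ 0.5629 -0.3671  0.016 ] [  3.9   3.9 134.9]
```

>>> {"api": "send_rows", "payload": {
  "xyz": [
    [3.5,4,20],
    [3.5,4,45],
    [3.5,4,70],
    [3.5,4,90],
    [3.5,4,105],
    [3.5,4,115],
    [3.5,4,123],
    [3.5,4,128],
    [3.5,4,131],
    [3.5,4,131]
  ],
  "dr": [
    [0,0,-0.007],
    [0,0,-0.007],
    [0,0,-0.007],
    [0,0,-0.007],
    [0,0,-0.007],
    [0,0,-0.007],
    [0,0,-0.007],
    [0,0,-0.007],
    [0,0,-0.007],
    [0,0,-0.007]
  ]
}}

```text
time: 2.7
position: [0.5638, -0.3666, 0.0197]
tool_rot: [2.219, 2.223, 0.0]
ft_force: [0.3, -0.7, 0.2]
grip_width: 1.002
grip_force: 0.0
```

>>> {"api": "send_rows", "payload": {
  "xyz": [
    [0,0,0],
    [0,0,0],
    [0,0,0],
    [0,0,0],
    [0,0,0],
    [0,0,0],
    [0,0,0],
    [0,0,0],
    [0,0,0],
    [0,0,0]
  ],
  "dr": [
    [0,0,0],
    [0,0,0],
    [0,0,0],
    [0,0,0],
    [0,0,0],
    [0,0,0],
    [0,0,0],
    [0,0,0],
    [0,0,0],
    [0,0,0]
  ],
  "jaw": 50,
  "grip_force": 12
}}

```text
time: 3.53
position: [0.5637, -0.3666, 0.0199]
tool_rot: [2.219, 2.223, -0.0]
ft_force: [-1.0, 0.6, 2.8]
grip_width: 0.671
grip_force: 12.0
```

>>> {"api": "send_rows", "payload": {
  "xyz": [
    [0,0,-10],
    [0,0,-30],
    [0,0,-65],
    [0,0,-105],
    [0,0,-140],
    [0,0,-165],
    [10,-3,-178],
    [30,-10,-180],
    [60,-20,-180],
    [98,-32,-180]
  ],
  "dr": [
    [0,0,0],
    [0,0,0],
    [0,0,0],
    [0,0,0],
    [0,0,0],
    [0,0,0],
    [0,0,0],
    [0,0,0],
    [0,0,0],
    [0,0,0]
  ]
}}

```text
time: 4.37
position: [0.5301, -0.2688, 0.1987]
tool_rot: [-2.223, -2.22, 0.001]
ft_force: [-0.3, 0.6, 0.0]
grip_width: 0.671
grip_force: 12.0
```

>>> {"api": "send_rows", "payload": {
  "xyz": [
    [35,-12,0],
    [72,-24,0],
    [108,-35,0],
    [140,-46,0],
    [170,-56,10],
    [195,-64,25],
    [213,-70,40],
    [223,-73,48],
    [228,-75,50],
    [228,-75,50]
  ],
  "dr": [
    [0,0,0],
    [0,0,0],
    [0,0,0],
    [0,0,0],
    [0,0,0],
    [0,0,0],
    [0,0,0],
    [0,0,0],
    [0,0,0],
    [0,0,0]
  ]
}}

```text
time: 5.2
position: [0.455, -0.04, 0.1489]
tool_rot: [-2.217, -2.224, 0.002]
ft_force: [0.3, -1.0, 0.7]
grip_width: 0.672
grip_force: 12.0
```

>>> {"api": "send_rows", "payload": {
  "xyz": [
    [0,0,0],
    [0,0,0],
    [0,0,0],
    [0,0,0],
    [0,0,0],
    [0,0,0],
    [0,0,0],
    [0,0,0],
    [0,0,0],
    [0,0,0]
  ],
  "dr": [
    [0,0,0],
    [0,0,0],
    [0,0,0],
    [0,0,0],
    [0,0,0],
    [0,0,0],
    [0,0,0],
    [0,0,0],
    [0,0,0],
    [0,0,0]
  ]
}}

```text
time: 6.03
position: [0.4559, -0.0407, 0.1495]
tool_rot: [-2.219, -2.224, 0.0]
ft_force: [0.8, 0.4, 0.1]
grip_width: 0.672
grip_force: 12.0
```

Run:
```python
from h import *
s=get_state();im=save('wrist','w2.png');print(s['position'],s['tool_rot'],s['grip_width'])
```

```text
[ 0.4558962  -0.0406529   0.14950386] [-2.21903285e+00 -2.22381653e+00  1.71209613e-04] 0.6723502782654934
```

View pics/w2.png

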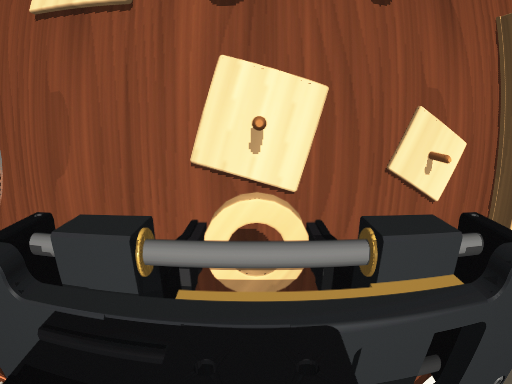

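The post tip is at (259,122), and the plate corners are (221,56), (328,88), (297,191) and (191,160). The held ring spans columns 204–308 and rows 193–293.

Run:
```python
from h import *
s=get_state()
C=np.mean([onz('wrist',*p,.012,s) for p in((221,56),(328,88),(297,191),(191,160))],0)
tp=onz('wrist',259,122.5,.062,s);print('plate',C,totool(C,s).round(1),'tip',tp,totool(tp,s).round(1))
z=s['position'][2]-.0037
for p in((256,193),(256,293),(204,243),(308,243)):print(totool(onz('wrist',*p,z,s),s).round(1))
```

```text
plate [0.45908392 0.02568372 0.012     ] [ 66.4   3.3 137.5] tip [0.45819522 0.02618168 0.062     ] [66.9  2.4 87.5]
[30.8  0.1  3.7]
[-29.6   0.    3.7]
[  2.5 -28.6   3.7]
[ 2.5 28.7  3.7]
```

>>> {"api": "send_rows", "payload": {
  "xyz": [
    [20,1,0],
    [40,2,0],
    [58,3,5],
    [65,3,15],
    [66,3,27],
    [66,3,40],
    [66,3,52],
    [66,3,58],
    [66,3,60],
    [66,3,60]
  ],
  "dr": [
    [0,0,0],
    [0,0,0],
    [0,0,0],
    [0,0,0],
    [0,0,0],
    [0,0,0],
    [0,0,0],
    [0,0,0],
    [0,0,0],
    [0,0,0]
  ]
}}

```text
time: 6.92
position: [0.4586, 0.0253, 0.0893]
tool_rot: [-2.219, -2.223, 0.001]
ft_force: [0.7, 0.2, -0.3]
grip_width: 0.669
grip_force: 12.0
```

>>> {"api": "send_rows", "payload": {
  "xyz": [
    [0,0,8],
    [0,0,16],
    [0,0,25],
    [0,0,33],
    [0,0,41],
    [0,0,48],
    [0,0,53],
    [0,0,56],
    [0,0,57],
    [0,0,57]
  ],
  "dr": [
    [0,0,0],
    [0,0,0],
    [0,0,0],
    [0,0,0],
    [0,0,0],
    [0,0,0],
    [0,0,0],
    [0,0,0],
    [0,0,0],
    [0,0,0]
  ]
}}

```text
time: 7.75
position: [0.4587, 0.0254, 0.0324]
tool_rot: [-2.219, -2.224, 0.0]
ft_force: [-0.7, 0.2, -0.2]
grip_width: 0.67
grip_force: 12.0
```

>>> {"api": "send_rows", "payload": {
  "xyz": [
    [0,0,0],
    [0,0,0],
    [0,0,0],
    [0,0,0],
    [0,0,0],
    [0,0,0],
    [0,0,0],
    [0,0,0],
    [0,0,0],
    [0,0,0]
  ],
  "dr": [
    [0,0,0],
    [0,0,0],
    [0,0,0],
    [0,0,0],
    [0,0,0],
    [0,0,0],
    [0,0,0],
    [0,0,0],
    [0,0,0],
    [0,0,0]
  ],
  "jaw": 87
}}

```text
time: 8.58
position: [0.4588, 0.0253, 0.0325]
tool_rot: [2.219, 2.224, -0.0]
ft_force: [-0.5, -0.8, -0.4]
grip_width: 0.998
grip_force: 0.0
```

>>> {"api": "send_rows", "payload": {
  "xyz": [
    [0,0,-10],
    [0,0,-30],
    [0,0,-60],
    [0,0,-95],
    [0,0,-130],
    [0,0,-155],
    [0,0,-166],
    [10,4,-168],
    [30,11,-168],
    [60,21,-168]
  ],
  "dr": [
    [0,0,0],
    [0,0,0],
    [0,0,0],
    [0,0,0],
    [0,0,0],
    [0,0,0],
    [0,0,0],
    [0,0,0],
    [0,0,0],
    [0,0,0]
  ]
}}

```text
time: 9.42
position: [0.4797, 0.0831, 0.2007]
tool_rot: [2.224, 2.216, -0.003]
ft_force: [0.9, -0.6, -0.4]
grip_width: 1.0
grip_force: 0.0
```

>>> {"api": "send_rows", "payload": {
  "xyz": [
    [37,13,0],
    [74,26,0],
    [111,39,0],
    [148,52,0],
    [185,65,0],
    [220,77,0],
    [248,88,0],
    [265,93,0],
    [272,95,0],
    [272,95,0]
  ],
  "dr": [
    [0,0,0],
    [0,0,0],
    [0,0,0],
    [0,0,0],
    [0,0,0],
    [0,0,0],
    [0,0,0],
    [0,0,0],
    [0,0,0],
    [0,0,0]
  ]
}}

```text
time: 10.25
position: [0.573, 0.3595, 0.1996]
tool_rot: [-2.214, -2.226, 0.002]
ft_force: [-0.9, -1.1, -0.6]
grip_width: 1.0
grip_force: 0.0
```

>>> {"api": "send_rows", "payload": {
  "xyz": [
    [0,0,0],
    [0,0,0],
    [0,0,0],
    [0,0,0],
    [0,0,0],
    [0,0,0],
    [0,0,0],
    [0,0,0],
    [0,0,0],
    [0,0,0]
  ],
  "dr": [
    [0,0,0],
    [0,0,0],
    [0,0,0],
    [0,0,0],
    [0,0,0],
    [0,0,0],
    [0,0,0],
    [0,0,0],
    [0,0,0],
    [0,0,0]
  ]
}}

```text
time: 11.08
position: [0.5741, 0.3576, 0.2005]
tool_rot: [2.219, 2.224, -0.0]
ft_force: [-0.1, 0.4, -0.8]
grip_width: 1.0
grip_force: 0.0
```

Run:
```python
from h import *
s=get_state();im=save('wrist','w3.png');t=save('top','top3.png');print(s['position'],s['tool_rot'],s['grip_width'])
c=cv2.resize(t[165:225,210:270],None,fx=4,fy=4,interpolation=2)
w=im.copy();w[384-240:,:0]=0
cv2.imwrite('pics/m3.png',np.hstack([im,cv2.copyMakeBorder(c,0,144,0,0,0)])[:,:,::-1])
```

```text
[0.57408091 0.35757764 0.20048863] [ 2.21911722e+00  2.22373409e+00 -1.33188505e-04] 1.0003698505696759
```

View pics/m3.png

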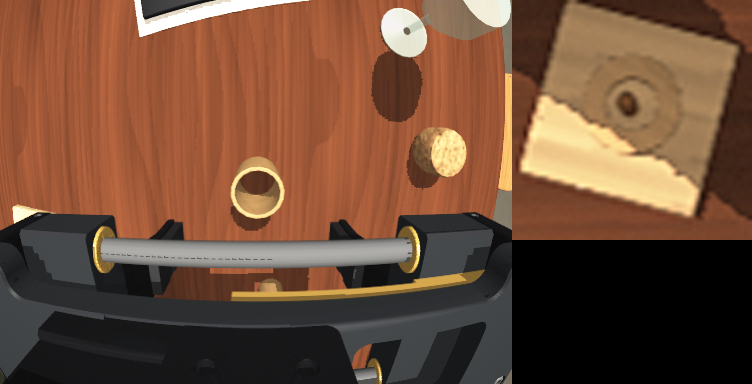

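The ring lies flat around the post, at crop (632,104). The tube's rim is centred at about (258,192) in the wrist view, between the fingers.

Run:
```python
from h import *
s=get_state()
for p in((258,192),(231,192),(285,192),(258,218)):print(totool(onz('wrist',*p,.08,s),s).round(1))
```

```text
[  3.4   1.9 120.5]
[  3.4 -23.  120.5]
[  3.4  26.8 120.5]
[-21.8   1.9 120.5]
```

>>> {"api": "send_rows", "payload": {
  "xyz": [
    [3,2,10],
    [3,2,30],
    [3,2,55],
    [3,2,80],
    [3,2,102],
    [3,2,120],
    [3,2,132],
    [3,2,140],
    [3,2,144],
    [3,2,144]
  ],
  "dr": [
    [0,0,0],
    [0,0,0],
    [0,0,0],
    [0,0,0],
    [0,0,0],
    [0,0,0],
    [0,0,0],
    [0,0,0],
    [0,0,0],
    [0,0,0]
  ]
}}

```text
time: 12.02
position: [0.5759, 0.3606, 0.0559]
tool_rot: [-2.219, -2.224, 0.001]
ft_force: [-1.1, 0.2, 0.4]
grip_width: 0.998
grip_force: 0.0
```

>>> {"api": "send_rows", "payload": {
  "xyz": [
    [0,0,0],
    [0,0,0],
    [0,0,0],
    [0,0,0],
    [0,0,0],
    [0,0,0],
    [0,0,0],
    [0,0,0],
    [0,0,0],
    [0,0,0]
  ],
  "dr": [
    [0,0,0],
    [0,0,0],
    [0,0,0],
    [0,0,0],
    [0,0,0],
    [0,0,0],
    [0,0,0],
    [0,0,0],
    [0,0,0],
    [0,0,0]
  ],
  "jaw": 42,
  "grip_force": 10
}}

```text
time: 12.85
position: [0.5762, 0.3605, 0.0567]
tool_rot: [2.219, 2.223, 0.0]
ft_force: [0.4, -1.0, 1.1]
grip_width: 0.58
grip_force: 10.0
```

>>> {"api": "send_rows", "payload": {
  "xyz": [
    [0,0,-8],
    [0,0,-25],
    [0,0,-55],
    [0,0,-90],
    [0,0,-125],
    [0,0,-152],
    [0,0,-167],
    [-10,-3,-170],
    [-30,-9,-170],
    [-60,-18,-170]
  ],
  "dr": [
    [0,0,0],
    [0,0,0],
    [0,0,0],
    [0,0,0],
    [0,0,0],
    [0,0,0],
    [0,0,0],
    [0,0,0],
    [0,0,0],
    [0,0,0]
  ]
}}

```text
time: 13.68
position: [0.5568, 0.3018, 0.2257]
tool_rot: [-2.214, -2.226, -0.0]
ft_force: [0.2, -0.0, -0.7]
grip_width: 0.579
grip_force: 10.0
```

>>> {"api": "send_rows", "payload": {
  "xyz": [
    [-36,-11,0],
    [-72,-22,0],
    [-108,-33,0],
    [-144,-43,0],
    [-180,-54,0],
    [-216,-65,0],
    [-252,-76,0],
    [-284,-86,10],
    [-308,-92,20],
    [-322,-97,28]
  ],
  "dr": [
    [0,0,0],
    [0,0,0],
    [0,0,0],
    [0,0,0],
    [0,0,0],
    [0,0,0],
    [0,0,0],
    [0,0,0],
    [0,0,0],
    [0,0,0]
  ]
}}

```text
time: 14.52
position: [0.4594, -0.0263, 0.1968]
tool_rot: [-2.226, -2.217, 0.005]
ft_force: [-0.1, 0.1, 0.3]
grip_width: 0.58
grip_force: 10.0
```

>>> {"api": "send_rows", "payload": {
  "xyz": [
    [-6,-2,2],
    [-8,-2,2],
    [-8,-2,2],
    [-8,-2,2],
    [-8,-2,2],
    [-8,-2,2],
    [-8,-2,2],
    [-8,-2,2],
    [-8,-2,2],
    [-8,-2,2]
  ],
  "dr": [
    [0,0,0],
    [0,0,0],
    [0,0,0],
    [0,0,0],
    [0,0,0],
    [0,0,0],
    [0,0,0],
    [0,0,0],
    [0,0,0],
    [0,0,0]
  ]
}}

```text
time: 15.35
position: [0.4599, -0.0296, 0.1965]
tool_rot: [2.219, 2.224, 0.0]
ft_force: [0.1, 0.3, -0.3]
grip_width: 0.579
grip_force: 10.0
```

Run:
```python
from h import *
s=get_state();im=save('wrist','w4.png');print(s['position'],s['tool_rot'],s['grip_width'])
cv2.imwrite('pics/w4z.png',cv2.resize(im[20:300,106:406],None,fx=2,fy=2,interpolation=2)[:,:,::-1])
```

```text
[ 0.45993624 -0.02955626  0.19652122] [2.21898565e+00 2.22388950e+00 4.61757800e-06] 0.5793091659613867
```

View pics/w4z.png

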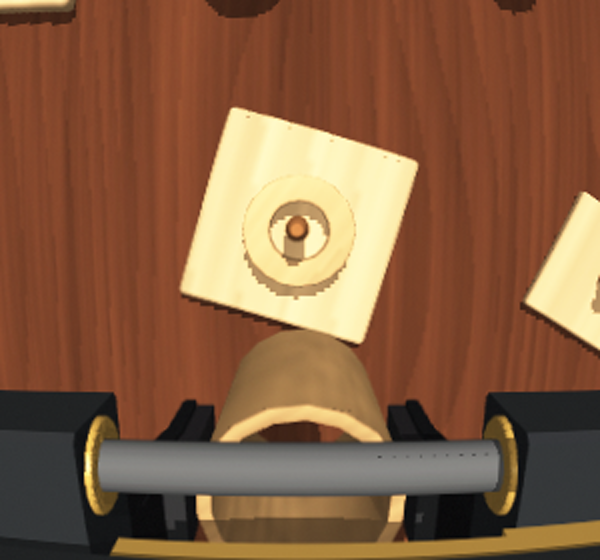

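The ring is centred at crop (299.5,231), with the post inside its hole at (297,228). The held tube's upper rim edge is at crop (302,403) and its lower end's far edge at (302,330).

Run:
```python
from h import *
s=get_state();z=s['position'][2]
f=lambda u,v,h:totool(onz('wrist',106+u/2,20+v/2,h,s),s).round(1)
print('ring',f(299.5,231,.028),f(243,231,.028),f(356,231,.028),f(299.5,175,.028),f(299.5,287,.028))
print('post',f(297,228,.062))
print('rim far',f(302,403,z+.023),f(197,485,z+.023),f(406,485,z+.023),'low far',f(302,330,z-.057))
```

```text
ring [ 53.   -0.2 168.5] [ 53.2 -30.  168.5] [ 53.2  29.6 168.5] [ 82.6  -0.2 168.5] [ 23.1  -0.2 168.5]
post [ 56.   -1.3 134.5]
rim far [ 24.5   0.5 -23. ] [  4.1 -23.9 -23. ] [  4.1  24.7 -23. ] low far [23.6  0.7 57. ]
```

>>> {"api": "send_rows", "payload": {
  "xyz": [
    [12,0,0],
    [30,0,0],
    [46,-0.5,3],
    [53,-0.5,12],
    [55,-0.5,25],
    [55,-0.5,38],
    [55,-0.5,50],
    [55,-0.5,57],
    [55,-0.5,60],
    [55,-0.5,60]
  ],
  "dr": [
    [0,0,0],
    [0,0,0],
    [0,0,0],
    [0,0,0],
    [0,0,0],
    [0,0,0],
    [0,0,0],
    [0,0,0],
    [0,0,0],
    [0,0,0]
  ]
}}

```text
time: 16.23
position: [0.4587, 0.0254, 0.1357]
tool_rot: [-2.218, -2.223, 0.001]
ft_force: [0.1, -0.4, -0.6]
grip_width: 0.58
grip_force: 10.0
```

>>> {"api": "send_rows", "payload": {
  "xyz": [
    [0,0,7],
    [0,0,15],
    [0,0,23],
    [0,0,31],
    [0,0,38],
    [0,0,44],
    [0,0,48],
    [0,0,50],
    [0,0,51],
    [0,0,51]
  ],
  "dr": [
    [0,0,0],
    [0,0,0],
    [0,0,0],
    [0,0,0],
    [0,0,0],
    [0,0,0],
    [0,0,0],
    [0,0,0],
    [0,0,0],
    [0,0,0]
  ]
}}

```text
time: 17.07
position: [0.4593, 0.0254, 0.0855]
tool_rot: [-2.219, -2.224, 0.0]
ft_force: [0.0, 0.1, -0.3]
grip_width: 0.582
grip_force: 10.0
```

>>> {"api": "send_rows", "payload": {
  "xyz": [
    [0,0,0.3],
    [0,0,0.6],
    [0,0,0.6],
    [0,0,0.6],
    [0,0,0.6],
    [0,0,0.6],
    [0,0,0.6],
    [0,0,0.6],
    [0,0,0.6],
    [0,0,0.6]
  ],
  "dr": [
    [0,0,0],
    [0,0,0],
    [0,0,0],
    [0,0,0],
    [0,0,0],
    [0,0,0],
    [0,0,0],
    [0,0,0],
    [0,0,0],
    [0,0,0]
  ]
}}

```text
time: 17.9
position: [0.4593, 0.0253, 0.0849]
tool_rot: [2.219, 2.224, -0.0]
ft_force: [-0.1, 0.8, 0.3]
grip_width: 0.577
grip_force: 10.0
```

>>> {"api": "send_rows", "payload": {
  "xyz": [
    [0,0,0],
    [0,0,0],
    [0,0,0],
    [0,0,0],
    [0,0,0],
    [0,0,0],
    [0,0,0],
    [0,0,0],
    [0,0,0],
    [0,0,0]
  ],
  "dr": [
    [0,0,0],
    [0,0,0],
    [0,0,0],
    [0,0,0],
    [0,0,0],
    [0,0,0],
    [0,0,0],
    [0,0,0],
    [0,0,0],
    [0,0,0]
  ],
  "jaw": 87
}}

```text
time: 18.73
position: [0.4593, 0.0253, 0.0849]
tool_rot: [2.219, 2.224, -0.0]
ft_force: [0.3, 0.5, -0.5]
grip_width: 0.995
grip_force: 0.0
```

>>> {"api": "send_rows", "payload": {
  "xyz": [
    [0,0,-5],
    [0,0,-20],
    [0,0,-45],
    [0,0,-75],
    [0,0,-105],
    [-10,0,-125],
    [-30,0,-135],
    [-50,0,-135],
    [-60,0,-135],
    [-60,0,-135]
  ],
  "dr": [
    [0,0,0],
    [0,0,0],
    [0,0,0],
    [0,0,0],
    [0,0,0],
    [0,0,0],
    [0,0,0],
    [0,0,0],
    [0,0,0],
    [0,0,0]
  ]
}}

```text
time: 19.57
position: [0.4592, -0.0371, 0.2199]
tool_rot: [2.224, 2.219, -0.001]
ft_force: [-0.6, 0.1, -0.2]
grip_width: 1.0
grip_force: 0.0
```

Run:
```python
from h import *
s=get_state();im=save('wrist','w5.png');sc=save('scene','s5.png');print(s['position'],s['ft_force'])
a=cv2.resize(im[40:240,156:356],None,fx=2,fy=2,interpolation=2);b=cv2.resize(sc[135:235,210:310],None,fx=4,fy=4,interpolation=2)
cv2.imwrite('pics/m5.png',np.hstack([a,b])[:,:,::-1])
```

```text
[ 0.45915483 -0.03712911  0.21993021] [-0.55444612  0.10616955 -0.1953801 ]
```

View pics/m5.png

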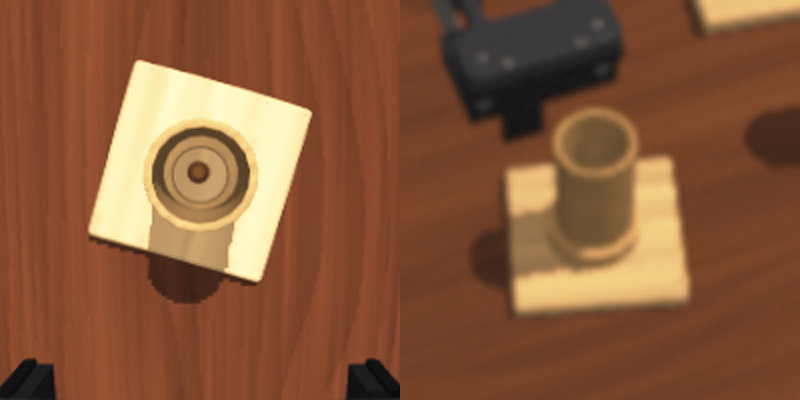

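The tube stands upright on the ring. The rim (200,175), hole (200,172) and post (199,172) in the crop are concentric to about 1–2 mm, and the gripper is clear.

```bash
python3 -c "
from bench import *
print(close_job())"
```

```text
the job is handed in; nothing more can be done
None
```

The foot ring lies flat over the post and the short tube stands upright on it, centred to about 1–2 mm; I handed the job in at about 20 s with the gripper clear, and no verdict came back.

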